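# Load the bench shaker from the tilt-out dish bin

## Robot

A 6-joint arm with a two-finger parallel gripper is mounted at the origin on the work surface. World frame = base frame: x ahead of the robot, y to its left, z up, the work surface at z = 0. Lengths are in m, angles in degrees, forces in N, time in s.
With the tool pointing down it reaches from about 0.325 to 0.85 m from the base axis. Payload 15.5 kg.
Tool frame: the origin (TCP) lies midway between the tips of the shut fingers; the grasp point (between the pads) lies 19 mm behind it; y points along the fingers, x is the direction in which the jaws open and shut, and the axes are right-handed (so a half turn about y gives the same grasp; the last joint's range is limited). The gripper opens to 91 mm and grips with 3 to 60 N. Pads are 32 mm wide; open, the fingers measure 118 mm over their backs; the gripper's body (76 mm by 178 mm) begins 60 mm behind the grasp point.
Start: joints at [67.523, 28.281, 77.091, -0, 74.628, -5.472], TCP at [0.183, 0.598, 0.214] pointing down, gripper open.
Joint ranges: [-166.48, 166.48], [-47.26, 123.95], [12.59, 153.08], [-70.14, 250.14], [6.76, 159.57], [-176.63, 176.63]. Speed limits (degrees/s): [108.29, 108.29, 147.25, 172.46, 172.46, 172.46].

## Interface

Orientations are given as a 3x3 rotation matrix whose columns are the frame's x, y, z axes.
In Python, from bench import ctrl gives the robot as it stands. The module is installed in compiled form; this text tells all that it offers. Calls block until the motion is done:
- ctrl.goto(position, orientation): joint-space move of the TCP to a pose.
- ctrl.move_l(position, vel=0.15, ori=None, contact_N=None): straight line of the TCP; ori=None keeps the orientation; vel is the mean speed in m/s. With contact_N (N) it stops when the force on the tool has changed by that much, and returns True; else False.
- ctrl.movej(angles): joint-space move.
- ctrl.command_gripper(opening): opening from 0.0 (shut) to 1.0 (fully open); the grip force is fixed at half the most; returns when the fingers have stopped.
- ctrl.sleep(seconds).
- ctrl.ik(position, orientation): joint angles nearest the present ones, or None.
- ctrl.read_camera(name): name is "scene" or "top" or "wrist"; returns the picture (480x640x3 uint8, blue, green, red); there is no depth.
- ctrl.camera_params(name): a dict with "fx", "fy", "cx", "cy" (pixels), "D" ([k1, k2, p1, p2, k3] as OpenCV has them; the pictures are not rectified), "pose" (4x4, takes a point from camera to world coordinates); the wrist camera has in their place "T_tool_cam" (4x4, takes a point from camera to tool coordinates, whose origin is the TCP and whose axes are the tool frame's). Camera axes: x right, y up, looking along -z (the intrinsics and any distortion apply to the point x, -y, -z); pixel columns grow to the right and rows downward; lengths in m; the calibration is good to about 2 mm. A picture is of the moment at which its call begins: read the wrist's pose just before it. camera_params takes no time and is no camera call.
A pose or a line that the arm cannot do raises ctrl.MotionError and nothing moves.
- ctrl.sign_off(): hands the job in, once; it reports no verdict.
Readings, each from a call of its own:
- ctrl.current_t(): time.
- ctrl.current_q(): joint angles.
- ctrl.current_dq(): joint speeds.
- ctrl.current_effort(): joint torques, N m.
- ctrl.current_tool_pos(): TCP position.
- ctrl.current_eef_rot(): TCP orientation.
- ctrl.current_contact_force(): force on the tool from outside, world axes, zero at the start.
- ctrl.current_wrist_torque(): the same for the moment, N m.
- ctrl.current_grip_width(): opening from 0.0 (shut) to 1.0 (fully open).
Only numpy, scipy, OpenCV 4.12 (cv2) and the standard library are available. Lean on these libraries where they do the work, as an engineer would, in place of code of your own. Each camera call takes 0.05 s, during which the arm holds its last target.

## Task

Load the shaker: first push the yellow carrier square and flush into the corner of the two fences on the shaker platform, then pull the blue tilt-out bin fully forward by its steel bar, scoop all the culture dishes out of its mouth and layer them flat in one neat stack centred on the carrier. Then swing the empty bin fully shut again, leaving the carrier still flush in its corner and the bottle, tip box and beaker undisturbed.

Things in the scene. Friction and masses are not known exactly. Their poses are not given: they have to be found in the camera images.
- bin_hinge (a point): Mid-point of the hinge line of the tilt-out bin, fixed on its white rack (250 mm wide, with a 165 mm high back panel 127 mm behind the hinge and low cheeks up to 95 mm high). Its y axis runs along the hinge, its z is up, its x points level into the rack, so the bin swings out towards -x of this frame. It is 60 mm above the table.
- bin (a joint): Angle of the blue bin about its hinge, rad: 0 shut (front panel 60 deg above level, leaning out), 1.047 fully open against its stop (front panel level). It grows as the bar is pulled forward (-x of bin_hinge) and down. A stiff hinge (about 0.2 N m) holds it wherever it is left.
- bin_floor (a point): Middle of the inner face of the bin's front panel, 42 mm from the hinge. When fully open this face is level, faces up, 60 mm above the table, and the dishes lie on it. The bin is 220 mm wide, the panel reaches 85 mm from the hinge. Then it has a 50 mm high wall at the hinge, 22 mm high walls (4 mm thick) at both sides and in the middle, and a 6 mm lip in front.
- bin_col0 (a point): On the same face, in the middle of the left column (+y of bin_hinge), where a cradled dish is centred: 37 mm from the hinge, 54 mm from the bin's middle. Column 104 mm wide inside. Behind the dish two pins (8 mm thick, 38 mm high, 30 mm apart, 12 mm from the hinge), upright when open, cradle it.
- bin_col1 (a point): The same for the right column (-y of bin_hinge).
- bin_bar (a point): Middle of the steel bar that opens the bin: round, 12 mm thick, parallel to the hinge, 100 mm between its two arms, 121 mm from the hinge line. Shut: 104 mm above and 62 mm in front of the hinge; open: level with it, 121 mm in front. There is 30 mm of free space between bar and bin edge. It can be pinched from above across the bar and turns within the fingers as the bin swings.
- fence_corner (a point): Inner corner of the fixed aluminium L-shaped fence on the shaker, at the level of the platform's top (50 mm above the table). x points square at and through the far fence, y along the far fence away from the side fence; z up. The carrier belongs at negative x and positive y of this frame. Fences are 12 mm high, 10 mm thick and 190 mm long; the platform reaches 190 mm from the corner in -x and +y.
- carrier_top (a point): Centre of the top face of the loose yellow carrier, a square plate 110 x 110 x 14 mm (0.35 kg) with a black ring and dot marking its centre; z up, x and y along its sides. It slides on the platform. Seated, it is 55 mm from both fences.
- carrier_corner (a point): Lower corner of the carrier that belongs in the fence corner, at the carrier's +x, -y; axes as the carrier's.
- reagent: Bystander: amber bottle 52 mm wide, 110 mm high; origin at the centre of its foot. Leave alone.
- tipbox: Bystander: open green tip box 60 x 90 x 40 mm; origin at the centre of its foot. Leave alone.
- beaker: Bystander: white beaker 60 mm wide, 70 mm high; origin at the centre of its foot. Leave alone.
- dish1_center (a point): Centre (half-way up) of a closed culture dish, a white disc 50 mm in diameter and 12 mm high (35 g) with a red or amber top; z is its axis. Dishes are alike; three to five are present, starting up to three deep in the bin's columns. They may lie either way up.
- dish2_center (a point): Centre (half-way up) of a closed culture dish, a white disc 50 mm in diameter and 12 mm high (35 g) with a red or amber top; z is its axis. Dishes are alike; three to five are present, starting up to three deep in the bin's columns. They may lie either way up.
- dish3_center (a point): Centre (half-way up) of a closed culture dish, a white disc 50 mm in diameter and 12 mm high (35 g) with a red or amber top; z is its axis. Dishes are alike; three to five are present, starting up to three deep in the bin's columns. They may lie either way up.
- dish4_center (a point): Centre (half-way up) of a closed culture dish, a white disc 50 mm in diameter and 12 mm high (35 g) with a red or amber top; z is its axis. Dishes are alike; three to five are present, starting up to three deep in the bin's columns. They may lie either way up.
- dish5_center (a point): Centre (half-way up) of a closed culture dish, a white disc 50 mm in diameter and 12 mm high (35 g) with a red or amber top; z is its axis. Dishes are alike; three to five are present, starting up to three deep in the bin's columns. They may lie either way up.

How it is judged:
By the outcome, as a careful person would: the job done as asked, in the order asked, and still so for the second after the job is handed in, with the robot touching nothing.
Of dish1, dish2, dish3, dish4, dish5 only 3 to 5 are there at a start; the rules pass over those that are not, and their reading is None.
At some moment in a run one of carrier may be knocked a few centimetres aside while the robot is not near it.
Once in a run the grip may slacken for a moment while it holds something.
It also fails if it takes over 210 s, if anything falls off the work surface, if the arm or the gripper's body presses on something with over 40 N, if the wrist force passes 120 N, or if a joint passes its speed limit or range.

## Working session

There is one attempt and no reset: what is moved stays moved. The work goes in short steps, each a Python script; the robot and the scene stay as the last script left them, time stands still between calls to the robot, and variables do not carry over. Pictures are saved under pics/ and viewed, and the job is handed in when it is done.

```bash
mkdir -p pics; ls; python3 - <<'E'
from bench import ctrl
import cv2
print(ctrl.current_t(),ctrl.current_tool_pos(),ctrl.current_eef_rot(),ctrl.current_grip_width())
for n in ("scene","top","wrist"):
    cv2.imwrite(f"pics/a_{n}.png",ctrl.read_camera(n)); print(n,ctrl.camera_params(n))
E
```

```text
pics
0.0 [0.18262076 0.59729317 0.21331652] [[ 2.92458612e-01 -5.06153624e-04 -9.56278048e-01]
 [ 9.56277319e-01 -1.18805790e-03  2.92459018e-01]
 [-1.28414288e-03 -9.99999166e-01  1.36565468e-04]] 0.9989196204636887
scene {'fx': 561.5928228541288, 'fy': 561.5928228541288, 'cx': 321.05342330063473, 'cy': 244.2518347332536, 'D': array([-0.0676631,  0.       ,  0.       ,  0.       ,  0.       ]), 'pose': array([[-0.84434419, -0.45902028,  0.27637523,  0.84760193],
       [ 0.53579525, -0.72091583,  0.43954957,  0.50184267],
       [-0.00251889,  0.51921166,  0.85464198,  1.10254823],
       [ 0.        ,  0.        ,  0.        ,  1.        ]])}
top {'fx': 457.5306807812814, 'fy': 457.5306807812814, 'cx': 319.059032751445, 'cy': 243.74541581804493, 'D': array([-0.01110544,  0.        ,  0.        ,  0.        ,  0.        ]), 'pose': array([[-0.02406082,  0.98280661, -0.18306348,  0.36429087],
       [-0.99970914, -0.0239556 ,  0.00278644,  0.02400809],
       [-0.00164686,  0.18307728,  0.98309715,  1.08850828],
       [ 0.        ,  0.        ,  0.        ,  1.        ]])}
wrist {'fx': 385.70058660979146, 'fy': 385.70058660979146, 'cx': 314.64065694525056, 'cy': 236.1250201064794, 'D': array([-0.05553947,  0.        ,  0.        ,  0.        ,  0.        ]), 'T_tool_cam': array([[ 9.99999762e-01,  5.27973686e-04,  4.45001367e-04,
        -1.33905503e-03],
       [ 2.99161600e-04,  2.49557769e-01, -9.68359866e-01,
        -1.69725938e-01],
       [-6.22322076e-04,  9.68359769e-01,  2.49557551e-01,
         6.98150537e-02],
       [ 0.00000000e+00,  0.00000000e+00,  0.00000000e+00,
         1.00000000e+00]])}
```

View pics/a_scene.png

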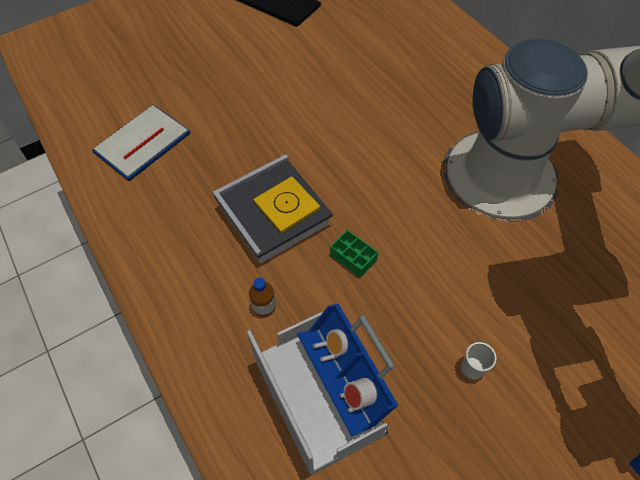

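View pics/a_top.png

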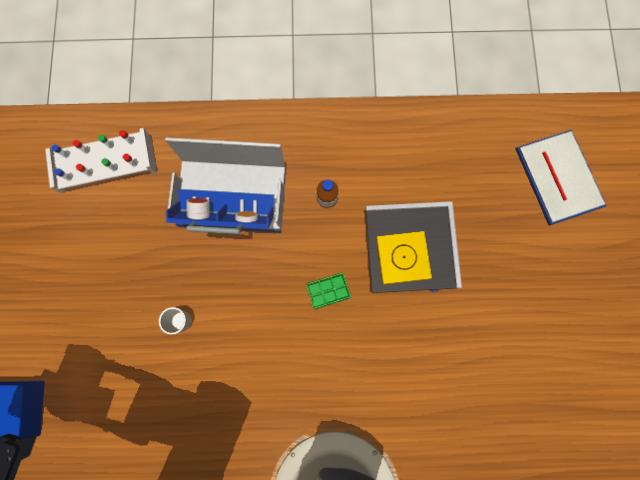

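View pics/a_wrist.png

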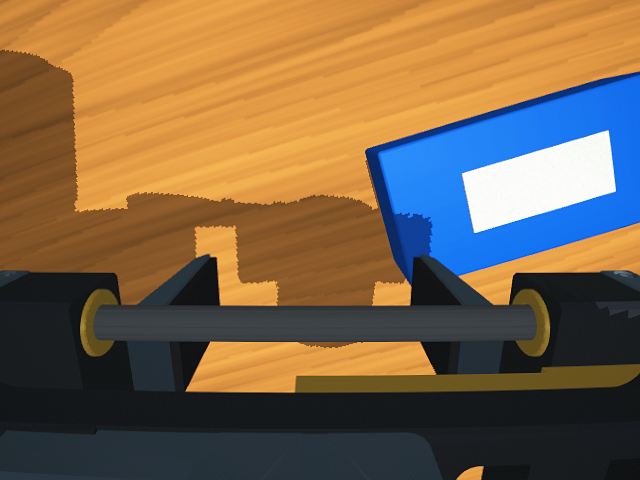

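```bash
cat > h.py <<'E'
from bench import ctrl
import numpy as np, cv2
def R_down(yaw):  # tool x at heading yaw (deg), pointing down
    a=np.radians(yaw); x=np.array([np.cos(a),np.sin(a),0]); y=np.array([0,0,-1.])
    return np.column_stack([x,y,np.cross(x,y)])
def cam(name,T_tool=None):
    p=ctrl.camera_params(name)
    K=np.array([[p['fx'],0,p['cx']],[0,p['fy'],p['cy']],[0,0,1.]])
    P=p['pose'] if 'pose' in p else T_tool@p['T_tool_cam']
    return K,np.array(p['D']),P
def T_tool():
    T=np.eye(4);T[:3,:3]=ctrl.current_eef_rot();T[:3,3]=ctrl.current_tool_pos();return T
def snap(name,fn):
    T=T_tool(); im=ctrl.read_camera(name); cv2.imwrite('pics/'+fn+'.png',im); np.save('pics/'+fn+'.npy',T); return im,cam(name,T)
def load(name,fn):
    return cv2.imread('pics/'+fn+'.png'),cam(name,np.load('pics/'+fn+'.npy'))
def rays(c,px):
    K,D,P=c; u=cv2.undistortPoints(np.array(px,float).reshape(-1,1,2),K,D).reshape(-1,2)
    d=np.column_stack([u[:,0],-u[:,1],-np.ones(len(u))])@P[:3,:3].T
    return P[:3,3],d
def onplane(c,px,z):
    o,d=rays(c,px); return o+d*((z-o[2])/d[:,2])[:,None]
def proj(c,pts):
    K,D,P=c; q=(np.array(pts,float).reshape(-1,3)-P[:3,3])@P[:3,:3]
    return cv2.projectPoints(q*[1,-1,-1],np.zeros(3),np.zeros(3),K,D)[0].reshape(-1,2)
def zoom(im,x,y,w,h,fn,s=3):
    cv2.imwrite('pics/'+fn+'.png',cv2.resize(im[y:y+h,x:x+w],None,fx=s,fy=s,interpolation=cv2.INTER_CUBIC))
E
python3 - <<'E'
from h import *
np.save('pics/a_top.npy',np.eye(4));np.save('pics/a_scene.npy',np.eye(4))
im,c=load('top','a_top')
hsv=cv2.cvtColor(im,cv2.COLOR_BGR2HSV)
m=cv2.inRange(hsv,(20,150,120),(35,255,255))
cs=max(cv2.findContours(m,0,2)[0],key=cv2.contourArea)
r=cv2.minAreaRect(cs);print(r); b=cv2.boxPoints(r);print(onplane(c,b,.064))
print('fence px',onplane(c,[[367,206],[452,203],[460,287],[372,292]],.056))
print('bin',onplane(c,[[167,205],[280,230],[167,140],[284,148]],.1))
print('beaker,bottle,tip',onplane(c,[[173,321],[327,200],[328,291]],.03))
zoom(im,150,120,150,130,'a_z1',5)
im,c=load('scene','a_scene');zoom(im,230,290,190,190,'a_z2',4)
print(ctrl.ik([.58,-.17,.3],R_down(90)),ctrl.ik([.58,-.17,.3],R_down(-90)))
E
```

```text
((403.7853698730469, 257.14013671875), (48.75345993041992, 50.205360412597656), 83.41805267333984)
[[ 0.57035095 -0.1095364   0.064     ]
 [ 0.58101359 -0.22442951  0.064     ]
 [ 0.46955556 -0.22956756  0.064     ]
 [ 0.45938387 -0.1168784   0.064     ]]
fence px [[ 0.64331711 -0.09280706  0.056     ]
 [ 0.64575822 -0.29163848  0.056     ]
 [ 0.44951902 -0.29456714  0.056     ]
 [ 0.44317197 -0.09541838  0.056     ]]
bin [[0.64479445 0.35916042 0.1       ]
 [0.58136442 0.10677949 0.1       ]
 [0.7995566  0.36503432 0.1       ]
 [0.77312444 0.09604968 0.1       ]]
beaker,bottle,tip [[ 3.89947338e-01  3.59117172e-01  3.00000000e-02]
 [ 6.67524762e-01 -5.79632625e-04  3.00000000e-02]
 [ 4.49934438e-01  3.03898889e-03  3.00000000e-02]]
[-2.19951827e+01  2.26950527e+01  7.28556124e+01 -2.54444375e-14
  8.44493349e+01 -1.11995183e+02] [-2.19951827e+01  2.26950527e+01  7.28556124e+01 -2.54444375e-14
  8.44493349e+01  6.80048173e+01]
```

View pics/a_z1.png

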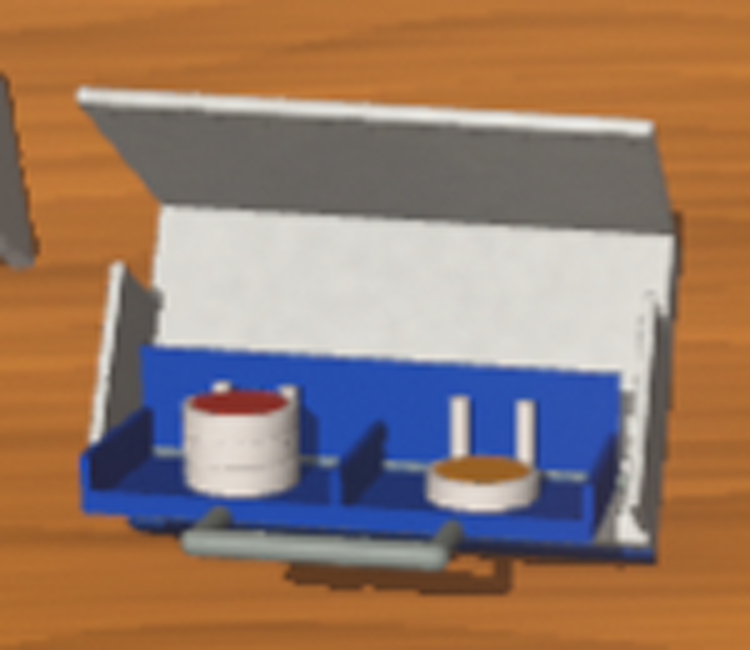

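View pics/a_z2.png

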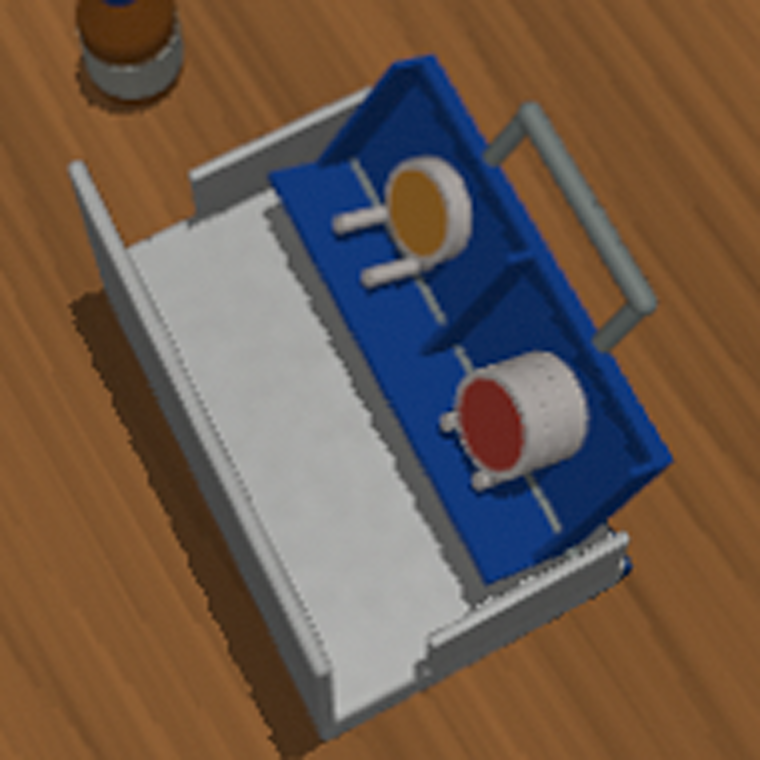

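```bash
python3 - <<'E'
from h import *
ctrl.goto([.52,-.18,.30],R_down(-90)); 
im,c=snap('wrist','b_w'); print(ctrl.current_t())
E
```

```text
3.1917
```

View pics/b_w.png

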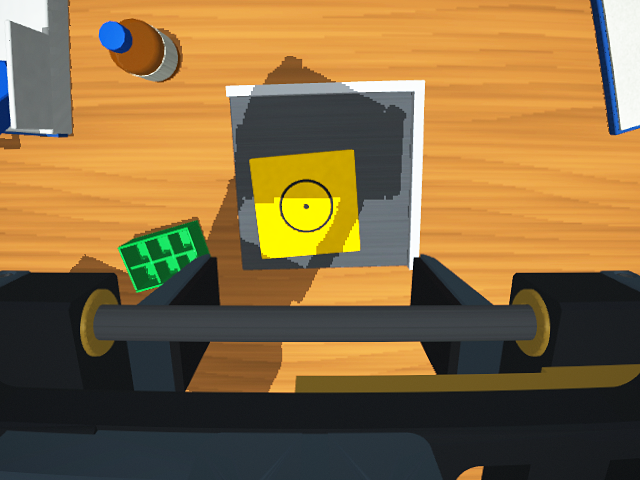

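```bash
python3 - <<'E'
from h import *
im,c=load('wrist','b_w'); zoom(im,220,70,220,210,'b_z',3)
E
```

```text
(no output)
```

View pics/b_z.png

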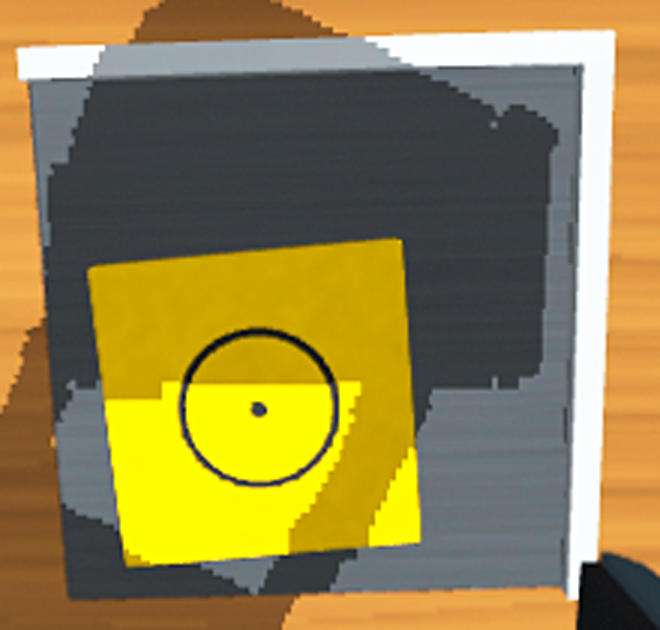

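```bash
python3 - <<'E'
from h import *
im,c=load('wrist','b_w')
z=lambda L:np.array(L,float)/3+[220-.33,70-.33]
o=onplane(c,z([[18,48],[614,30],[599,560]]),.062);print('outer',o.round(4))
i=onplane(c,z([[25,79],[582,65],[571,598]]),.062);print('inner',i.round(4))
pc=z([[89,268],[402,239],[420,542],[127,567],[259,409]]);k=onplane(c,pc,.064);print(k.round(4),k[:4].mean(0))
for a,b in((o[0],o[1]),(o[2],o[1]),(i[0],i[1]),(i[2],i[1]),(k[0],k[1]),(k[3],k[2])):
  d=b-a;print(np.hypot(d[0],d[1]),np.degrees(np.arctan2(d[1],d[0])))
E
```

```text
outer [[ 0.641  -0.0916  0.062 ]
 [ 0.6471 -0.2906  0.062 ]
 [ 0.4623 -0.2971  0.062 ]]
inner [[ 0.631  -0.0935  0.062 ]
 [ 0.6358 -0.2804  0.062 ]
 [ 0.4474 -0.2876  0.062 ]]
[[ 0.5683 -0.1131  0.064 ]
 [ 0.5781 -0.221   0.064 ]
 [ 0.4698 -0.2303  0.064 ]
 [ 0.4602 -0.1228  0.064 ]
 [ 0.519  -0.1716  0.064 ]] [ 0.51911282 -0.17179149  0.064     ]
0.1991142753326233 -88.24451973253377
0.18495851943226208 2.0310339861309403
0.18700446232599013 -88.54632557834042
0.188503532303929 2.1993373883348295
0.10831415878001187 -84.80763024945158
0.10788269326338906 -84.87498571357696
```

```bash
cat >> h.py <<'E'
FY=1.9; FC=np.array([.636,-.2805])
def F(x,y,z):
    a=np.radians(FY); return np.array([FC[0]+np.cos(a)*x-np.sin(a)*y, FC[1]+np.sin(a)*x+np.cos(a)*y, z])
def Fi(p):
    a=np.radians(FY); d=np.array(p[:2])-FC; return np.array([np.cos(a)*d[0]+np.sin(a)*d[1], -np.sin(a)*d[0]+np.cos(a)*d[1]])
E
python3 - <<'E'
from h import *
ctrl.command_gripper(.66)
R=R_down(FY-90)
ctrl.goto(F(-.215,.1125,.12),R)
ctrl.move_l(F(-.215,.1125,.057),.15)
ctrl.move_l(F(-.145,.1125,.057),.08)
r=ctrl.move_l(F(-.115,.1125,.057),.03,contact_N=8)
print(r,Fi(ctrl.current_tool_pos()),ctrl.current_contact_force(),ctrl.current_t())
ctrl.move_l(F(-.16,.1125,.057),.1)
ctrl.move_l(F(-.16,.1125,.12),.2)
R=R_down(FY)
ctrl.command_gripper(.5)
ctrl.goto(F(-.055,.215,.12),R)
ctrl.move_l(F(-.055,.215,.057),.15)
ctrl.move_l(F(-.055,.145,.057),.08)
r=ctrl.move_l(F(-.055,.115,.057),.03,contact_N=8)
print(r,Fi(ctrl.current_tool_pos()),ctrl.current_contact_force(),ctrl.current_t())
ctrl.move_l(F(-.055,.15,.057),.1)
ctrl.move_l(F(-.055,.15,.16),.2)
im,c=snap('wrist','c_w');print(ctrl.current_t()); snap('top','c_t')
E
```

```text
True [-0.14253317  0.11272538] [-0.477916   -1.17534465 -0.43305333] 6.6333
True [-0.05492353  0.12855871] [1.90206306 5.76979361 4.03426163] 11.3333
12.4083
```

View pics/c_w.png

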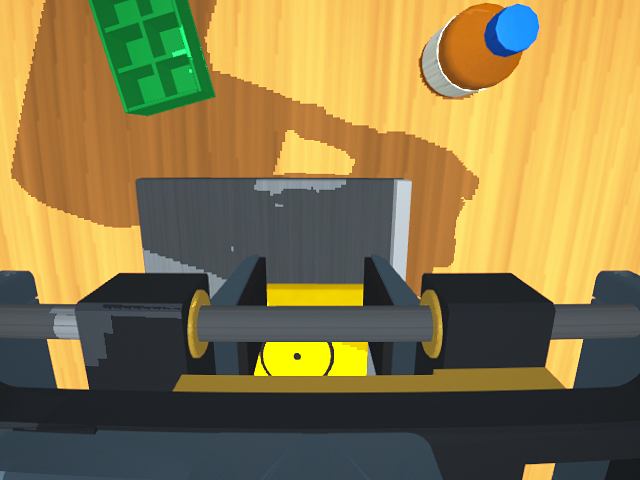

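```bash
python3 - <<'E'
from h import *
f=lambda r:print(r,Fi(ctrl.current_tool_pos()).round(4),ctrl.current_contact_force().round(1),ctrl.current_t())
ctrl.goto(F(-.19,.055,.12),R_down(FY-90))
ctrl.move_l(F(-.19,.055,.057),.15)
ctrl.move_l(F(-.15,.055,.057),.05);ctrl.sleep(.1);f(0)
f(ctrl.move_l(F(-.115,.055,.057),.03,contact_N=10))
ctrl.move_l(F(-.16,.055,.057),.1)
ctrl.move_l(F(-.16,.055,.12),.2)
ctrl.goto(F(-.055,.19,.12),R_down(FY))
ctrl.move_l(F(-.055,.19,.057),.15)
ctrl.move_l(F(-.055,.15,.057),.1);ctrl.sleep(.1);f(0)
f(ctrl.move_l(F(-.055,.115,.057),.03,contact_N=10))
ctrl.move_l(F(-.055,.15,.057),.1)
ctrl.move_l(F(-.055,.15,.12),.2)
ctrl.goto(F(-.10,.06,.32),R_down(-90))
im,c=snap('wrist','d_w');zoom(im,180,60,260,200,'d_z',3);print(ctrl.current_t()); snap('top','d_t')
E
```

```text
0 [-0.1504  0.0551] [ 1.1 -0.1  0.4] 15.3
True [-0.1266  0.0557] [-0.8  0.3  0.5] 16.1083
0 [-0.0551  0.1503] [-0.   0.3  0.1] 19.475
True [-0.055   0.1286] [1.5 5.4 3.3] 20.2333
22.4583
```

View pics/d_z.png

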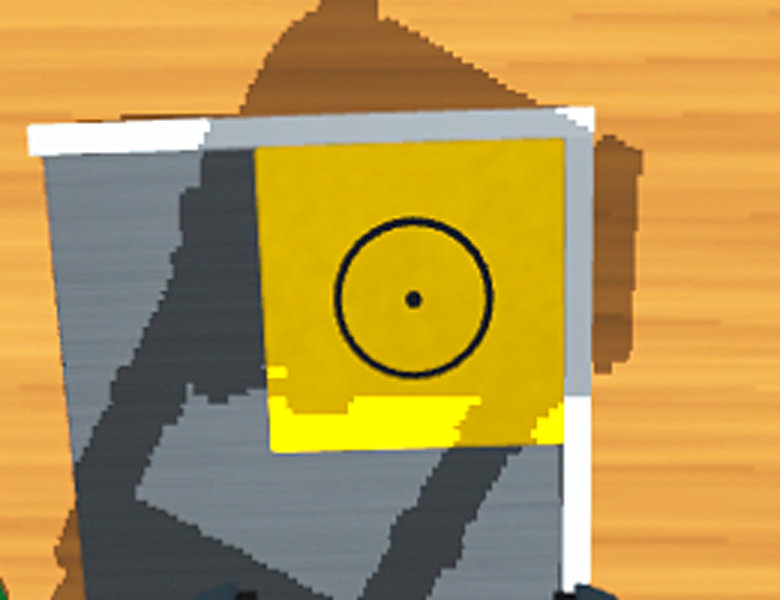

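```bash
python3 - <<'E'
from h import *
im,c=load('wrist','d_w');p=onplane(c,[[180+413/3-.33,60+299/3-.33]],.064)[0];print('dot',p,Fi(p))
ctrl.goto([.60,.24,.34],R_down(-90)); 
im,c=snap('wrist','e_w'); print(ctrl.current_t())
E
```

```text
dot [ 0.58023926 -0.22767249  0.064     ] [-0.05397857  0.05464723]
24.275
```

View pics/e_w.png

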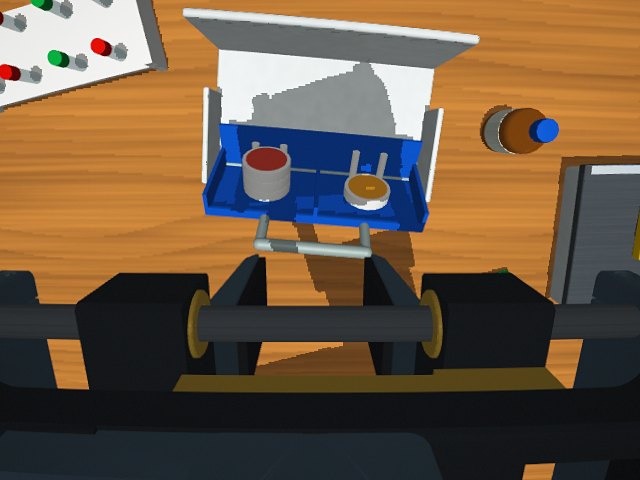

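```bash
python3 - <<'E'
from h import *
im,c=load('wrist','e_w');zoom(im,170,0,320,270,'e_z',2.5)
b=onplane(c,[[257,245],[369,253]],.164);print(b,np.linalg.norm(b[1]-b[0]))
k=onplane(c,[[184,10],[478,38]],.165);print(k,np.linalg.norm(k[1]-k[0]))
for a in(b,k): d=a[1]-a[0];print(np.degrees(np.arctan2(d[1],d[0])))
E
```

```text
[[0.57288115 0.29118563 0.164     ]
 [0.56489093 0.18657909 0.164     ]] 0.10491126131823356
[[0.77344129 0.34442654 0.165     ]
 [0.75200729 0.10079124 0.165     ]] 0.24457631571124078
-94.36797420640377
-95.02769675352036
```

View pics/e_z.png

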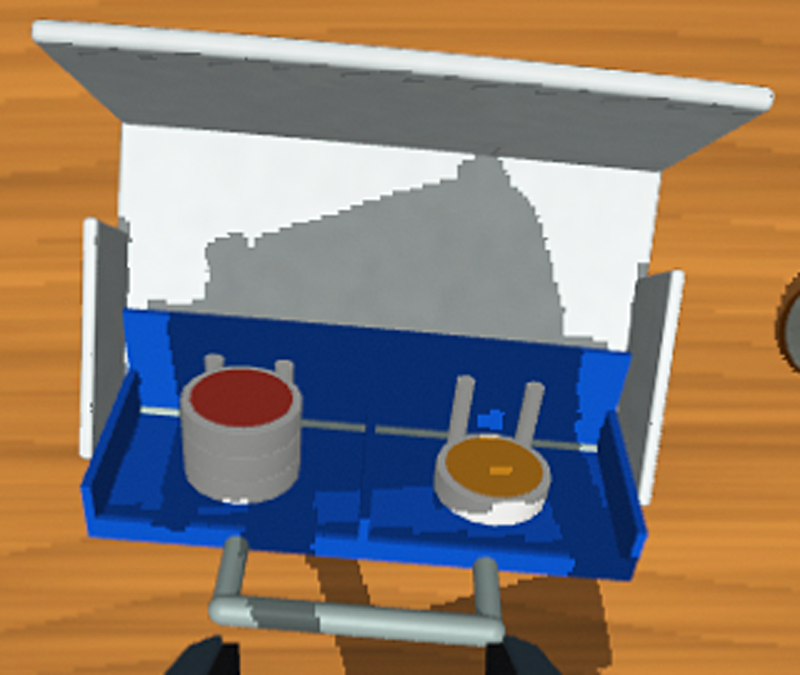

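```bash
python3 - <<'E'
from h import *
im,c=load('top','a_top'); z=lambda L:np.array(L,float)/5+[150-.4,120-.4]
b=onplane(c,z([[185,542],[445,560]]),.164);print(b.mean(0),np.linalg.norm(b[1]-b[0]))
k=onplane(c,z([[80,93],[653,128]]),.165);print(k.mean(0),np.linalg.norm(k[1]-k[0]),b[1]-b[0],k[1]-k[0])
im,c=load('scene','a_scene'); z=lambda L:np.array(L,float)/4+[230-.4,290-.4]
b=onplane(c,z([[527,107],[648,303]]),.164);print(b.mean(0),np.linalg.norm(b[1]-b[0]))
k=onplane(c,z([[76,166],[326,672]]),.165);print(k.mean(0),np.linalg.norm(k[1]-k[0]))
E
```

```text
[0.57116293 0.24097138 0.164     ] 0.10837429596984449
[0.76396707 0.22258654 0.165     ] 0.24741370862171333 [-0.01027595 -0.10788602  0.        ] [-0.0223408  -0.24640299  0.        ]
[0.56850711 0.24012258 0.164     ] 0.1049488246740837
[0.76161932 0.22599579 0.165     ] 0.2456125978410597
```

```bash
cat >> h.py <<'E'
BH=np.array([.632,.2347]); BY=-5.0
def B(x,y,z):  # bin_hinge frame, z above table
    a=np.radians(BY); return np.array([BH[0]+np.cos(a)*x-np.sin(a)*y, BH[1]+np.sin(a)*x+np.cos(a)*y, z])
def Bi(p):
    a=np.radians(BY); d=np.array(p[:2])-BH; return np.array([np.cos(a)*d[0]+np.sin(a)*d[1], -np.sin(a)*d[0]+np.cos(a)*d[1]])
def arc(phi,dz=-.014,r=.121):
    return B(-r*np.cos(np.radians(phi)),0,.06+r*np.sin(np.radians(phi))+dz)
def st(*a): print(*a,ctrl.current_tool_pos().round(4),ctrl.current_contact_force().round(1),round(ctrl.current_grip_width()*91,1),'t',round(ctrl.current_t(),2))
E
python3 - <<'E'
from h import *
R=R_down(BY)
ctrl.command_gripper(.42)
p=arc(60); ctrl.goto(p+[0,0,.07],R); st()
print(ctrl.move_l(p,.1,contact_N=10)); st()
im,c=snap('scene','f_s'); zoom(im,300,240,200,150,'f_z',4)
E
```

```text
[0.572  0.2401 0.2211] [-0.3  0.5 -0.2] 38.2 t 25.99
False
[0.5721 0.2401 0.1514] [ 0.2 -0.1  0.2] 38.3 t 26.84
```

View pics/f_z.png

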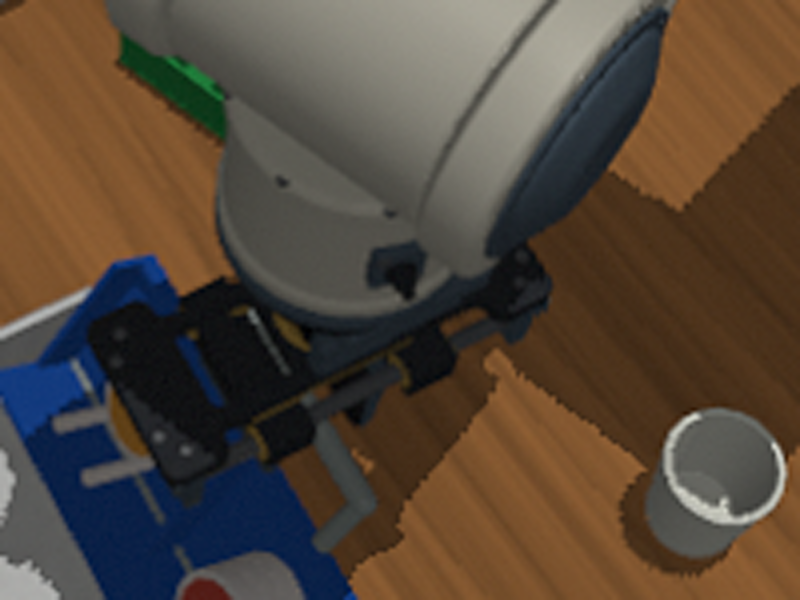

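Over the bar with no contact; pinch and swing.

```bash
python3 - <<'E'
from h import *
ctrl.command_gripper(0); st('grip')
w0=ctrl.current_grip_width()
for phi in range(50,-1,-10):
    hit=ctrl.move_l(arc(phi),.08,contact_N=40); st(phi,hit)
    if hit or ctrl.current_grip_width()<.05: break
E
```

```text
grip [0.5699 0.2401 0.1509] [-12.    2.1   9.4] 11.3 t 27.43
50 False [0.5539 0.2416 0.1389] [-7.9  1.3  6.6] 11.4 t 27.84
40 False [0.5396 0.2429 0.1239] [-5.5  1.9  3.3] 11.5 t 28.26
30 False [0.5279 0.2439 0.1067] [-3.2  2.7  0.7] 11.3 t 28.68
20 False [0.5191 0.2446 0.0876] [-1.9  2.  -1.9] 11.1 t 29.09
10 False [0.5135 0.2451 0.0672] [-1.5  2.2 -1.3] 11.4 t 29.51
0 False [0.5114 0.2453 0.0462] [-2.4  2.9 -1.1] 11.3 t 29.93
```

```bash
python3 - <<'E'
from h import *
print(ctrl.move_l(arc(-3),.02,contact_N=12)); st()
ctrl.command_gripper(.42)
p=ctrl.current_tool_pos(); ctrl.move_l(p+[0,0,.12],.2)
ctrl.goto(B(-.04,0,.30),R_down(BY-90)); st()
im,c=snap('wrist','g_w'); snap('scene','g_s');snap('top','g_t')
E
```

```text
True
[0.5113 0.2453 0.0406] [-1.3 -0.5  8.4] 11.3 t 30.27
[0.5918 0.2381 0.2989] [0.6 0.1 0.1] 38.2 t 33.03
```

View pics/g_w.png

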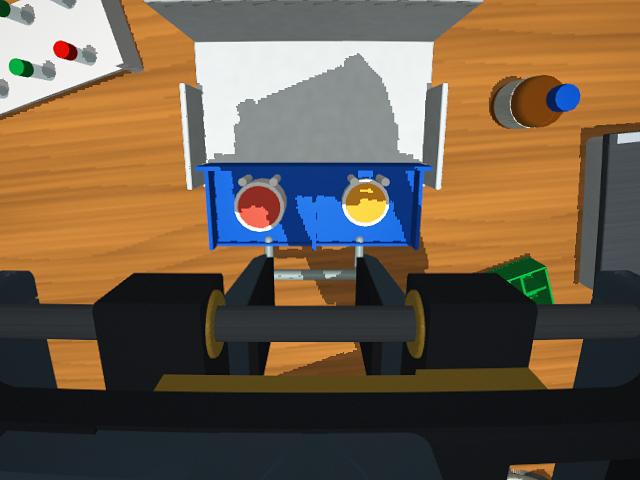

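View pics/g_t.png

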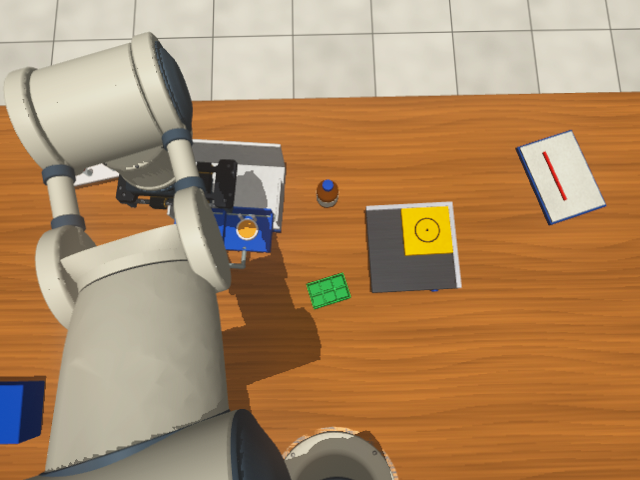

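```bash
python3 - <<'E'
from h import *
im,c=load('wrist','g_w');zoom(im,170,140,290,160,'g_z',2.7)
hsv=cv2.cvtColor(im,cv2.COLOR_BGR2HSV)
for nm,ms,z in(('red',[((0,110,70),(8,255,255)),((172,110,70),(180,255,255))],.096),('amb',[((12,120,90),(30,255,255))],.072)):
    m=sum(cv2.inRange(hsv,np.array(a),np.array(b)) for a,b in ms); m[:160]=0;m[245:]=0;m[:,:200]=0;m[:,430:]=0
    m=cv2.morphologyEx(m,cv2.MORPH_OPEN,np.ones((3,3)))
    k=max(cv2.findContours(m,0,2)[0],key=cv2.contourArea); h=cv2.convexHull(k); e=cv2.fitEllipse(h)
    p=onplane(c,[e[0]],z)[0]; print(nm,e,p,Bi(p))
# walls
E
```

```text
red ((258.66455078125, 206.46728515625), (40.830806732177734, 42.339595794677734), 122.37986755371094) [0.60030615 0.29086122 0.096     ] [-0.03646802  0.05318521]
amb ((365.36566162109375, 202.26344299316406), (38.645633697509766, 40.066558837890625), 63.09099197387695) [0.59116519 0.18366763 0.072     ] [-0.03623166 -0.05439716]
```

View pics/g_z.png

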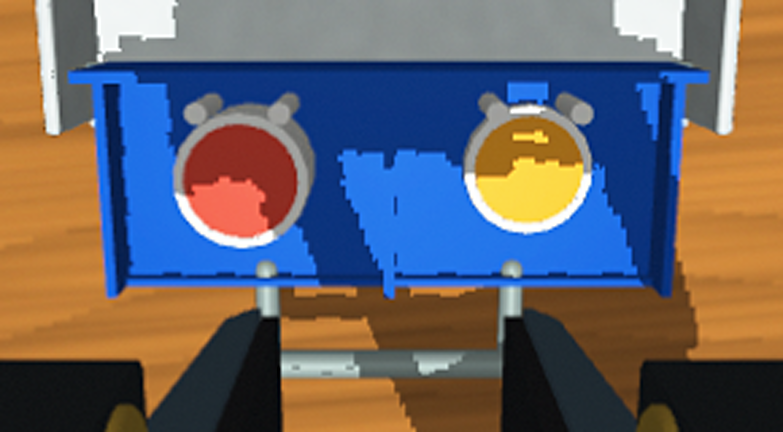

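```bash
python3 - <<'E'
from h import *
R=R_down(BY-90)
ctrl.command_gripper(.70)
ctrl.goto(B(-.037,.0535,.13),R)
print(ctrl.move_l(B(-.037,.0535,.0625),.08,contact_N=10)); st()
ctrl.command_gripper(0); st('grip')
ctrl.move_l(B(-.037,.0535,.11),.08); st('up')
snap('scene','h_s'); im,c=snap('wrist','h_w')
E
```

```text
False
[0.6002 0.2914 0.063 ] [0.  0.1 0. ] 63.9 t 35.49
grip [0.5997 0.2921 0.063 ] [-3.4  6.7  2.4] 49.6 t 35.86
up [0.5999 0.2911 0.11  ] [ 0.4 -0.  -1.3] 49.5 t 36.6
```

View pics/h_s.png

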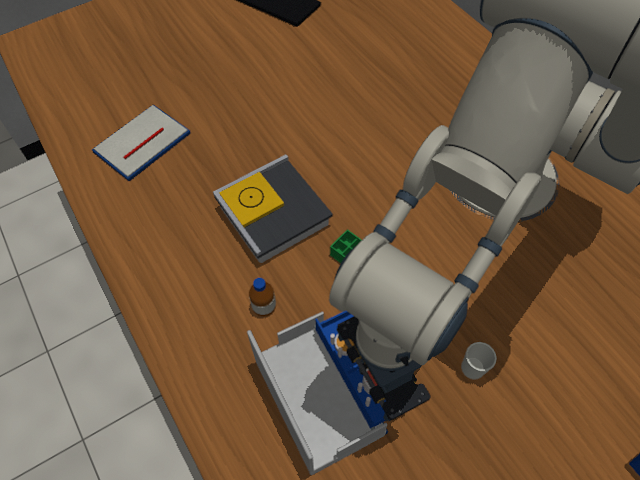

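View pics/h_w.png

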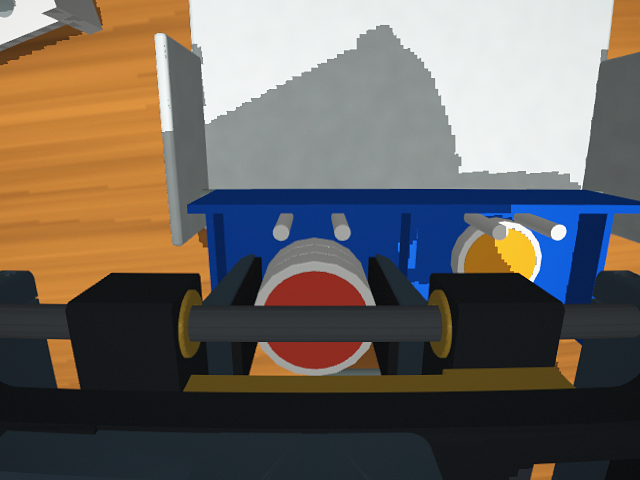

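```bash
python3 - <<'E'
from h import *
R=R_down(FY-90)
t=F(-.055,.055,.14)
ctrl.move_l(t,.25,ori=R); st()
snap('top','i_t'); im,c=snap('wrist','i_w')
for n,f in(('top','i_t'),('scene','h_s')):
    im,c=load(n,f); hsv=cv2.cvtColor(im,cv2.COLOR_BGR2HSV); m=cv2.inRange(hsv,(20,150,120),(35,255,255))
    k=max(cv2.findContours(m,0,2)[0],key=cv2.contourArea);r=cv2.minAreaRect(k);print(n,r,Fi(onplane(c,[r[0]],.064)[0]))
im,c=load('top','i_t'); zoom(im,340,180,140,130,'i_z',5)
E
```

```text
[ 0.5792 -0.2265  0.14  ] [-0.3 -0.3 -1. ] 49.6 t 38.93
top ((406.5, 242.5), (11.0, 5.0), 90.0) [-0.07946644  0.10500267]
scene ((251.25155639648438, 197.54457092285156), (39.82453918457031, 51.47660827636719), 61.38954162597656) [-0.05472939  0.05907644]
```

View pics/i_z.png

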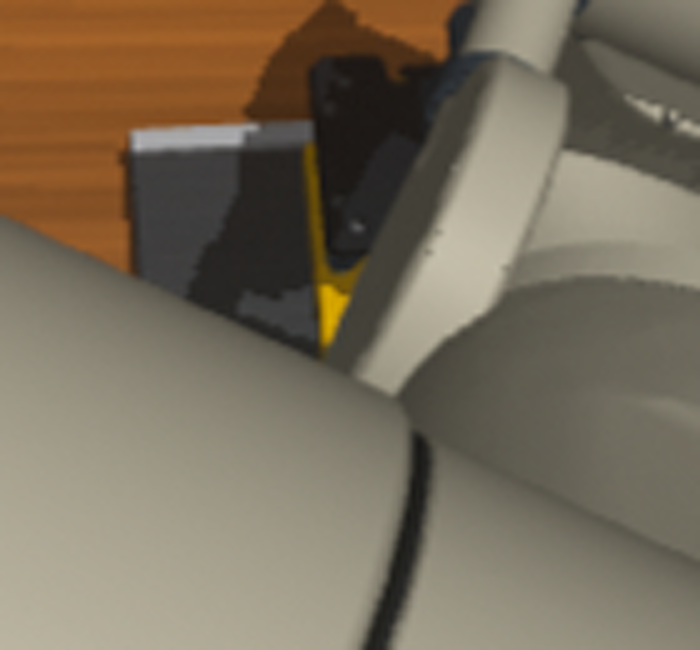

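View pics/i_w.png

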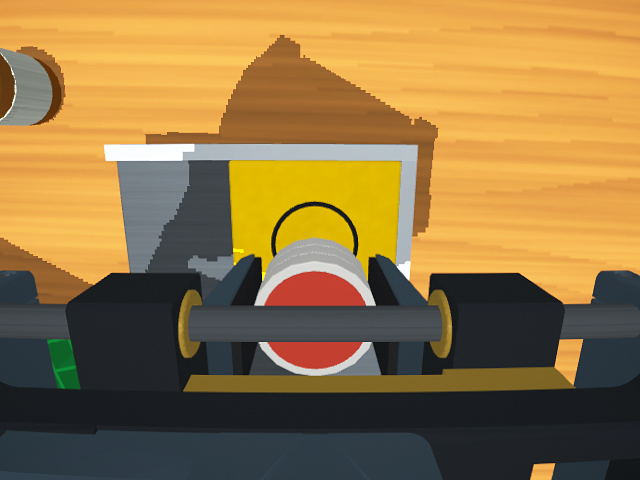

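```bash
python3 - <<'E'
from h import *
im,c=load('wrist','i_w')
p=onplane(c,[[315,322]],.14+.0335)[0];print('dish centre',Fi(p),'tcp',Fi(T:=np.load('pics/i_w.npy')[:2,3]))
ctrl.move_l(F(-.0545,.055,.075),.12); 
print(ctrl.move_l(F(-.0545,.055,.060),.015,contact_N=3)); st()
E
```

```text
dish centre [-0.05480396  0.05435242] tcp [-0.05493848  0.05579156]
True
[ 0.5797 -0.2274  0.0669] [ 0.7 -1.   5.1] 49.4 t 40.34
```

```bash
python3 - <<'E'
from h import *
ctrl.command_gripper(.70); st()
p=ctrl.current_tool_pos()
ctrl.move_l(p+[0,0,.07],.15)
ctrl.goto(F(-.10,.06,.32),R_down(-90))
im,c=snap('wrist','j_w');zoom(im,180,60,260,200,'j_z',3);st()
hsv=cv2.cvtColor(im,cv2.COLOR_BGR2HSV);m=cv2.inRange(hsv,(0,110,70),(8,255,255))|cv2.inRange(hsv,(172,110,70),(180,255,255))
k=max(cv2.findContours(m,0,2)[0],key=cv2.contourArea);e=cv2.fitEllipse(cv2.convexHull(k));print(e,Fi(onplane(c,[e[0]],.1)[0]))
E
```

```text
[ 0.5793 -0.2271  0.0665] [-0.  -1.   0.7] 63.9 t 40.77
[ 0.5337 -0.2236  0.3182] [-0.4  0.2 -0.3] 63.8 t 42.23
((318.5132141113281, 161.54360961914062), (41.45176696777344, 41.88457489013672), 10.576162338256836) [-0.05429118  0.05348174]
```

View pics/j_z.png

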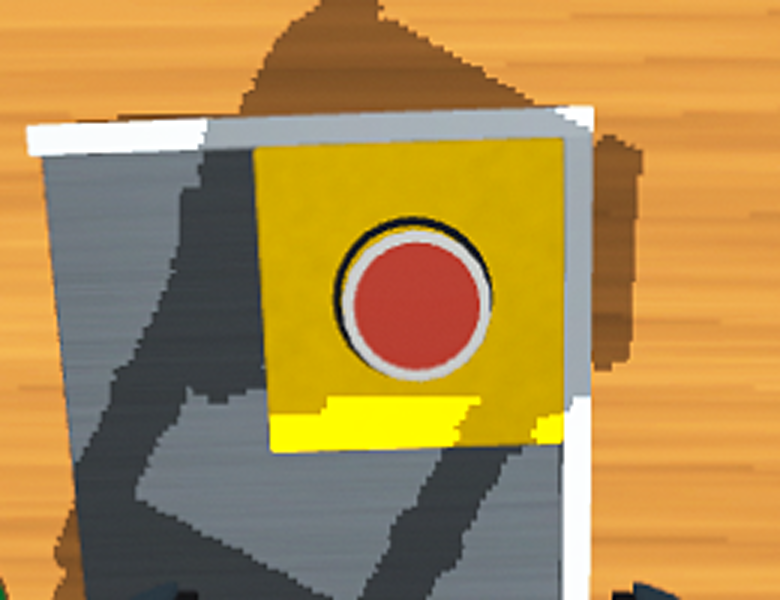

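```bash
python3 - <<'E'
from h import *
R=R_down(BY-90)
ctrl.goto(B(-.037,-.0543,.15),R)
print(ctrl.move_l(B(-.037,-.0543,.0625),.1,contact_N=10)); st()
ctrl.command_gripper(0); st('grip')
ctrl.move_l(B(-.037,-.0543,.15),.12); st('up')
ctrl.move_l(F(-.0545,.0545,.16),.25,ori=R_down(FY-90)); st()
im,c=snap('wrist','k_w'); snap('scene','k_s')
E
```

```text
False
[0.5909 0.1839 0.0631] [-0.5  0.3 -0.6] 63.7 t 44.88
grip [0.5904 0.1844 0.063 ] [-3.3  4.1  4.5] 49.1 t 45.27
up [0.59   0.1837 0.1493] [ 0.5  0.6 -0.9] 49.0 t 46.15
[ 0.5797 -0.2269  0.16  ] [0.9 0.7 0.1] 48.8 t 47.95
```

View pics/k_w.png

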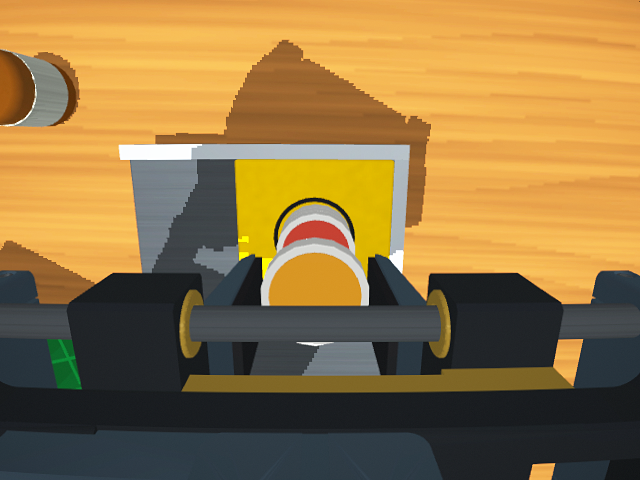

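```bash
python3 - <<'E'
from h import *
im,c=load('wrist','k_w'); T=np.load('pics/k_w.npy')
zc=T[2,3]-.003+.012; a=np.linspace(0,2*np.pi,60)
for dx in(0,):
  p=proj(c,np.column_stack([T[0,3]+dx+.025*np.cos(a),T[1,3]+.025*np.sin(a),0*a+zc])); print('exp',p.min(0),p.max(0))
zoom(im,230,190,170,170,'k_z',4)
E
```

```text
exp [256.07235314 243.34557164] [367.39556689 346.64596134]
```

View pics/k_z.png

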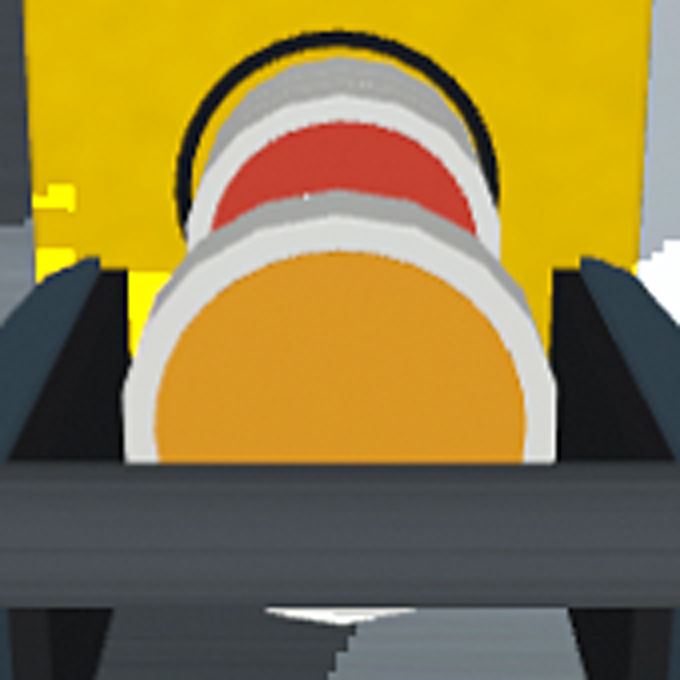

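```bash
python3 - <<'E'
from h import *
q=Fi([.5793,-.2271]);print(q)
ctrl.move_l(F(*q,.110),.1)
print(ctrl.move_l(F(*q,.096),.015,contact_N=3)); st()
ctrl.command_gripper(.70); st()
p=ctrl.current_tool_pos()
ctrl.move_l(p+[0,0,.07],.15)
ctrl.goto(F(-.10,.06,.34),R_down(-90))
im,c=snap('wrist','l_w');zoom(im,180,60,260,200,'l_z',3);st()
snap('scene','l_s'); 
E
```

```text
[-0.05489834  0.05525054]
True
[ 0.5794 -0.2271  0.103 ] [ 0.1 -0.3  6.5] 48.7 t 49.27
[ 0.5789 -0.2269  0.1025] [-0.3  0.1  1. ] 63.8 t 49.71
[ 0.5337 -0.2236  0.3384] [-0.1 -0.6 -0. ] 63.5 t 51.1
```

View pics/l_z.png

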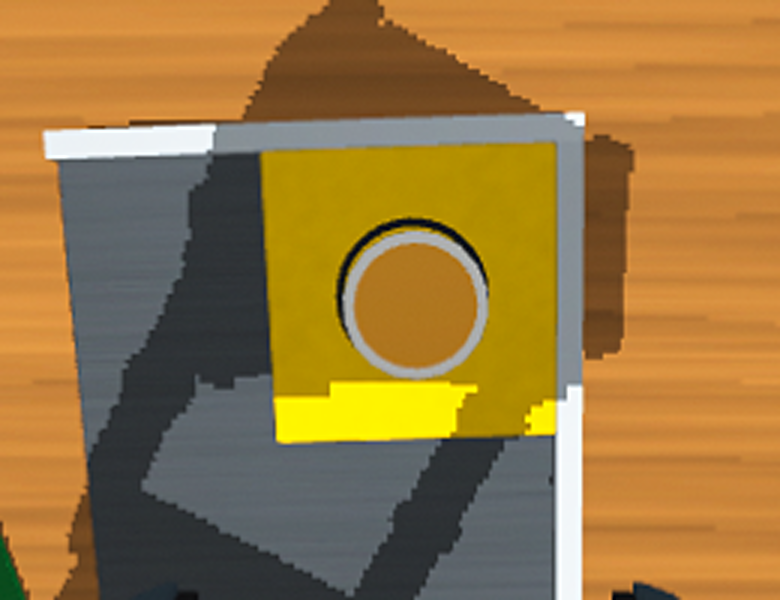

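View pics/l_s.png

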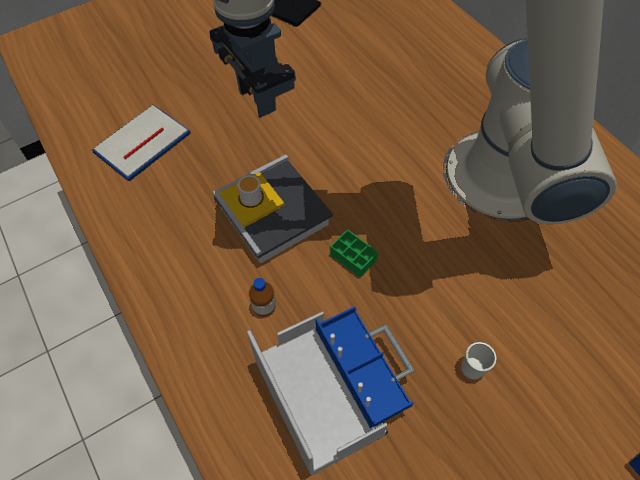

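```bash
python3 - <<'E'
from h import *
R=R_down(BY); ctrl.command_gripper(.42)
p=arc(0); ctrl.goto(p+[0,0,.1],R)
print(ctrl.move_l(p,.1,contact_N=10)); st()
ctrl.command_gripper(0); st('grip')
for phi in list(range(10,61,10))+[62,64]:
    hit=ctrl.move_l(arc(phi),.08 if phi<60 else .03,contact_N=40 if phi<60 else 20); st(phi,hit)
    if hit or ctrl.current_grip_width()<.05: break
E
```

```text
False
[0.5118 0.2454 0.0466] [ 0.4 -0.2  0.1] 38.4 t 54.72
grip [0.5114 0.2453 0.0462] [-3.7  0.2  4.5] 10.9 t 55.25
10 False [0.5127 0.2451 0.0675] [-4.4  3.   0.2] 11.2 t 55.67
20 False [0.5174 0.2447 0.0879] [-9.3  4.3  2.9] 11.3 t 56.08
30 False [0.5251 0.244  0.1069] [-16.    6.1   8.1] 11.7 t 56.5
40 False [0.5356 0.2431 0.1243] [-26.9   6.5  20.8] 11.1 t 56.92
50 False [0.5493 0.2419 0.1402] [-39.3   4.   42.3] 11.2 t 57.33
60 False [0.5687 0.2401 0.1534] [-31.5   0.3  44.9] 11.0 t 58.18
62 True [0.5695 0.24   0.1541] [-5.4  1.9  8.8] 11.4 t 58.39
```

```bash
python3 - <<'E'
from h import *
ctrl.command_gripper(.42); st()
p=ctrl.current_tool_pos(); ctrl.move_l(p+[0,0,.06],.15)
# push bar shut with closed fingers from the front
R=R_down(BY-90); ctrl.command_gripper(0)
ctrl.goto(B(-.115,0,.22),R)
ctrl.move_l(B(-.115,0,.150),.15)
for s in range(2):
    ctrl.sleep(.1)
    print(ctrl.move_l(B(-.06,0,.150),.03,contact_N=14), Bi(ctrl.current_tool_pos())); st()
    ctrl.move_l(B(-.115,0,.150),.1)
ctrl.move_l(B(-.125,0,.25),.2)
ctrl.goto([.45,0,.40],R_down(-90)); st()
snap('top','m_t');im,c=snap('scene','m_s');zoom(im,230,290,190,190,'m_z',4)
E
```

```text
[0.5696 0.2399 0.1531] [-0.5 -0.5 -0.4] 38.4 t 58.99
True [-0.08587045 -0.00022169]
[0.5464 0.242  0.1494] [-3.3  0.3  2.4] 0.2 t 63.52
True [-0.08592019 -0.00020453]
[0.5464 0.242  0.1495] [-2.2  1.4  2.7] 0.8 t 65.12
[0.4501 0.0005 0.399 ] [-0.6 -0.5 -0.7] 0.5 t 67.33
```

View pics/m_s.png

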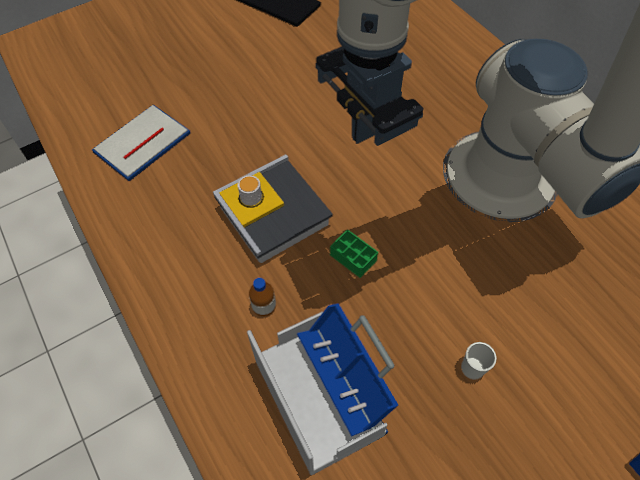

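View pics/m_z.png

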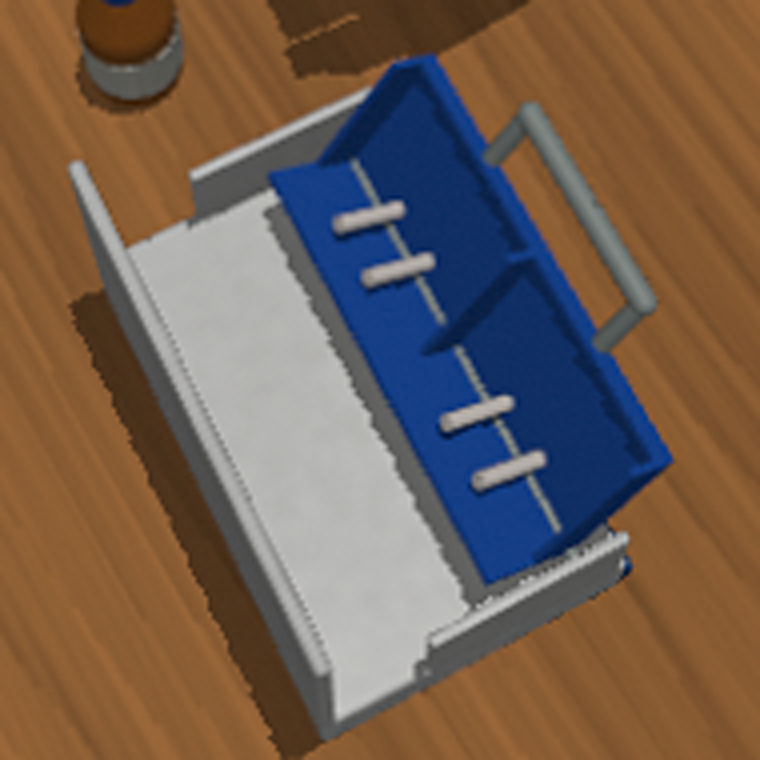

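View pics/m_t.png

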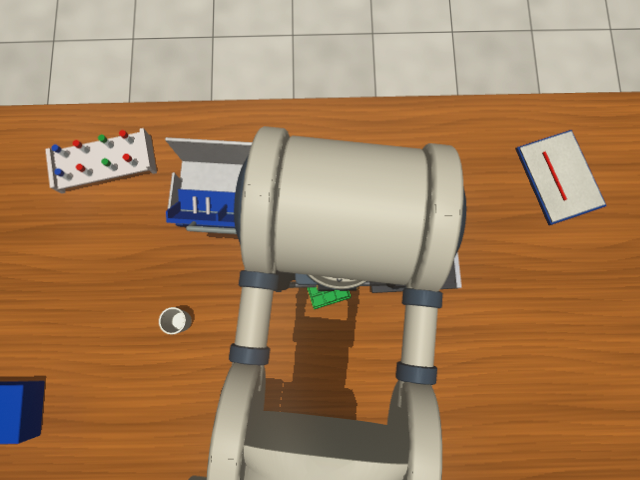

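```bash
python3 - <<'E'
from h import *
ctrl.goto(F(-.10,.06,.34),R_down(-90))
im,c=snap('wrist','n_w');zoom(im,180,60,260,200,'n_z',3);st()
hsv=lambda i:cv2.cvtColor(i,cv2.COLOR_BGR2HSV)
for f in('l_w','n_w'):
    i,cc=load('wrist',f)
    m=cv2.inRange(hsv(i),(22,150,90),(35,255,255)); k=max(cv2.findContours(m,0,2)[0],key=cv2.contourArea);r=cv2.minAreaRect(k);print(f,'carrier',r,Fi(onplane(cc,[r[0]],.064)[0]))
    m=cv2.inRange(hsv(i),(10,120,90),(20,255,255)); m2=np.zeros_like(m); m2[130:195,290:350]=m[130:195,290:350]
    k=max(cv2.findContours(m2,0,2)[0],key=cv2.contourArea);e=cv2.fitEllipse(cv2.convexHull(k));print('amber',e,Fi(onplane(cc,[e[0]],.112)[0]))
i,_=snap('top','n_t')
a=cv2.imread('pics/a_top.png');d=cv2.absdiff(a,i).max(2)
for n,(x,y,w,h) in dict(bottle=(312,175,30,35),tip=(302,270,52,42),beaker=(155,303,40,35),bin=(160,130,130,105)).items(): print(n,(d[y:y+h,x:x+w]>60).sum())
E
```

```text
[ 0.5342 -0.2224  0.3407] [-0.1 -0.   0.2] 0.2 t 68.46
l_w carrier ((316.62359619140625, 157.20223999023438), (97.57545471191406, 98.54562377929688), 88.31531524658203) [-0.05268451  0.05492351]
amber ((318.07086181640625, 161.40740966796875), (40.84827423095703, 41.22011947631836), 27.111570358276367) [-0.05457843  0.05375815]
n_w carrier ((317.65557861328125, 157.78953552246094), (97.28146362304688, 97.51664733886719), 88.31531524658203) [-0.05265351  0.05477132]
amber ((319.18072509765625, 161.9805450439453), (40.78529739379883, 40.961326599121094), 29.54208755493164) [-0.05454858  0.05365905]
bottle 0
tip 256
beaker 0
bin 651
```

View pics/n_z.png

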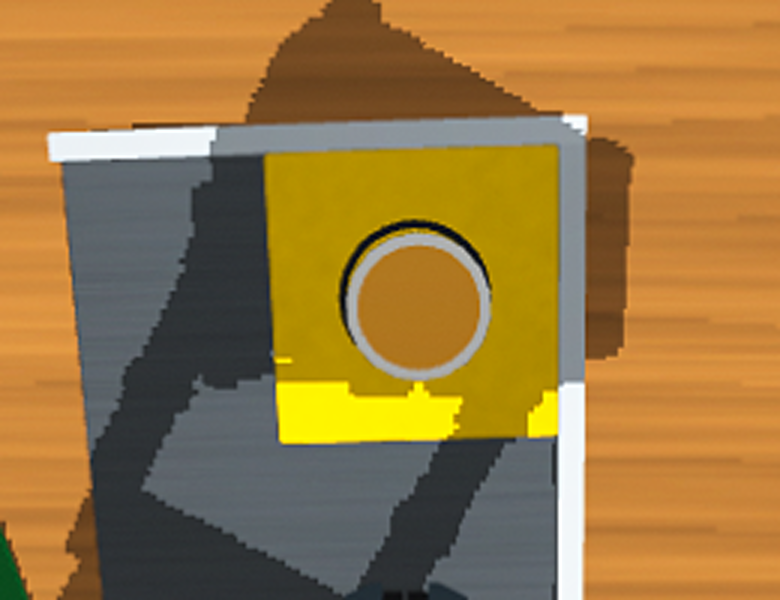

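View pics/n_t.png

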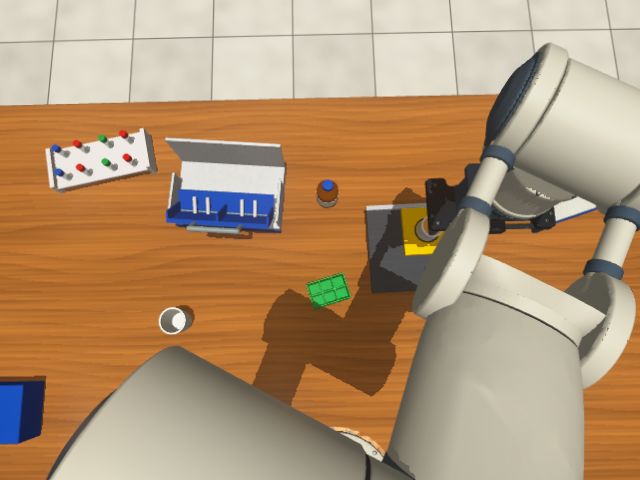

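```bash
python3 -c "
from h import *
ctrl.sleep(.5); print(ctrl.sign_off(), ctrl.current_t())"
```

```text
the job is handed in; nothing more can be done
the job is handed in; nothing more can be done
```

I loaded the shaker and handed the job in at about 69 s of the allowed 210 s; no verdict is reported.

**What I did**
- **Carrier:** I pushed it into the fence corner. The first push along x stopped short, most likely on a false contact, so I repeated both pushes until they ended against the fences.
- **Bin opening:** I pulled the bin fully open by its bar, against its stop.
- **Dishes:** There were four: three red in the left column, moved as one block, and one amber on the right, placed on top of them.
- **Bin closing:** I swung the empty bin shut and pushed the bar twice from the front to confirm. Both pushes stopped at the same spot.

**Last checks**
- **Carrier:** It was unmoved and flush against both fences, and I saw no knock or grip slip.
- **Stack:** By the camera it is about 1 mm off the carrier's centre dot. The carrier centre fitted from its outline reads about 2 mm off in x from the dot. I trusted the dot.
- **Bin:** In the scene view it is back in its starting position, shut.
- **Bottle, beaker and tip box:** The bottle and beaker were unchanged. The tip-box area differed, which looks like only the arm's shadow; the box itself had not moved.

While I swung the bin shut, the wrist force rose to about 58 N, because my path did not quite match the bar's arc. That is under the 120 N limit. I took it to be acting at the fingers rather than the gripper body, which has the 40 N limit, but I could not check that directly.

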